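Pin the towbar into its coupling

ROBOT

A 6-joint arm with a two-finger parallel gripper is mounted at the origin on the work surface. World frame = base frame: x ahead of the robot, y to its left, z up, the work surface at z = 0. Lengths are in m, angles in rad, forces in N, time in s.
With the tool pointing down it reaches from about 0.375 to 0.9 m from the base axis. Payload 3.1 kg.
Tool frame: the origin (TCP) lies midway between the tips of the shut fingers; the grasp point (between the pads) lies 19 mm behind it (grip_depth is the distance from the TCP to the grasp point, in m); y points along the fingers, z is the direction in which the jaws open and shut, and the axes are right-handed (so a half turn about y gives the same grasp; the last joint's range is limited). The gripper opens to 85 mm and grips with 20 to 120 N. Pads are 22 mm wide; open, the fingers measure 114 mm over their backs; the gripper's body (76 mm by 85 mm) begins 54 mm behind the grasp point. The pads swing forward as they close: fully open they stand 13 mm farther back than shut.
Start: joints at [-0.178, 0.527, 1.433, -0, 1.181, -0.178], TCP at [0.625, 0, 0.231] pointing down, gripper open.
Joint ranges: [-3.08, 3.08], [-0.75, 2.2], [0.22, 2.44], [-1.43, 4.57], [0, 2.65], [-2.85, 2.85]. Speed limits (rad/s): [2.79, 2.79, 3.14, 3.14, 3.14, 3.14].

INTERFACE

Orientations are given as a unit quaternion [x, y, z, w].
In Python, from station import sense, snapshot, camera_model, sign_off, grip_depth gives the robot as it stands.
- The arm moves only by the tool play_rows, never from a script. Its argument "deltas" is a list of rows, each a list of 6 numbers: the shift along the tool's x, y, z in m, then the turn, a rotation vector about the tool's x, y, z in rad. A call has 1 to 12 rows; each row is the pose to reach, as a shift and turn from the pose commanded when the call began, along the tool's axes at that moment; what a row does not reach only later rows make up. A row lasts 1/10 s, in which the tool goes at most 50 mm and 8.59 degrees, less where a joint would pass 70% of its speed; a pose out of reach is approached as far as the arm can. A call with a gripper value outside its range is refused whole. "gripper" is the finger opening in m, from 0 to 0.0854, set as the call begins (left out, the last holds). The fingers move at their own pace and stop on an object; "force" is the grip in N (left out, the last holds). Time passes only in rows, so rows that repeat a pose let the fingers close. It gives the time, the measured TCP pose, the force and the opening at its end, in the units of the state.
- sense(): the state, without advancing time (a new reading comes with each control period).
- snapshot(name): name is "scene" or "side" or "wrist"; returns the picture (420x560x3 uint8, red, green, blue); there is no depth.
- camera_model(name): a dict with "fx", "fy", "cx", "cy" (pixels), "distortion" ([k1, k2, p1, p2, k3] as OpenCV has them; the pictures are not rectified), "camera_from_world" (4x4, takes a point from world to camera coordinates). Camera axes: x right, y up, looking along -z (the intrinsics and any distortion apply to the point x, -y, -z); pixel columns grow to the right and rows downward; lengths in m; the calibration is good to about 2 mm. A picture is of the moment at which its call begins: read the wrist's pose just before it. camera_model takes no time and is no camera call; for the wrist camera it gives the pose at the moment of the call.
- sign_off(): hands the job in, once; it reports no verdict.
The state is a dict: "t": time; "q": joint angles; "qd": joint speeds; "tau": joint torques, N m; "tcp_pos": TCP position; "tool_rot": TCP orientation; "force": force on the tool from outside, world axes, zero at the start; "ft_torque": the same for the moment, N m; "finger_gap": opening from 0.0 (shut) to 1.0 (fully open).
Only numpy, scipy, OpenCV 4.12 (cv2) and the standard library are available. Lean on these libraries where they do the work, as an engineer would, in place of code of your own. Each camera call takes 0.05 s, during which the arm holds its last target.

TASK

The towbar's eye already sits in the jaw of the towing coupling. Take the long coupling pin out of the wooden pin block and lower it, keeping hold of it until its shank is well into the hole, down through the jaw and the eye until its collar rests flat on top of the jaw, then let go. Leave the short pin standing in the block.

Things in the scene. Friction and masses are not known exactly. Their poses are not given: they have to be found in the camera images.
- long_pin: Longer of two alike steel pins, 0.45 kg, standing foot down in either well of the pin block. Shank 18 mm across, 90 mm long (foot chamfered); above the foot come a flat collar 70 mm across at 90 to 98 mm and an upright round black grip 26 mm across at 98 to 158 mm. Origin: centre of the foot's underside; z up to the grip; its yaw means nothing. In the block it is 45 mm taller than the short pin.
- short_pin: The shorter pin, 0.36 kg, in the other well; too short for this job. Same look and widths, but shank only 45 mm long: collar 45 to 53 mm, grip 53 to 113 mm above the foot. Origin: centre of the foot's underside; z up the pin.
- pin_block: Fixed plywood block 80 x 170 x 45 mm (x, y, z) with two wells for the pins at y = -55 and +55 mm, about 23 mm wide and 35 mm deep, their floor 10 mm above the table. Origin: centre of its underside, on the table; z up.
- coupling_hole (a point): Centre of the 44 mm hole in the coupling's upper jaw plate, on its top face, 110 mm above the table; z up, x along the towbar. Fixed dark steel jaw: two level plates 100 x 90 x 10 mm (undersides 45 and 100 mm up), the orange towbar's ring eye between them, base plate 150 x 120 mm below. All three holes are 44 mm and in line; nothing stands above the upper plate.

How it is judged:
On the way:
1. the long pin, still held by the fingers, has its foot in the coupling hole, at least 30 mm below the upper plate's top face (z of long_pin in the frame of coupling_hole below -0.03 m and horizontal distance between long_pin and coupling_hole below 0.02 m and contact force between long_pin and the fingers above 0.5 N), for 0.05 s.
At the end, for the whole second after the job is handed in: The long pin stands through the jaw and the eye, at rest: its foot is at least 80 mm below the upper plate's top face (fully home is 90 mm) and within 18 mm of the hole's axis, the pin upright within about 10 degrees; the short pin is within 30 mm of where it stood (z of long_pin in the frame of coupling_hole below -0.08 m and horizontal distance between long_pin and coupling_hole below 0.018 m and angle between long_pin's own z axis and vertical below 0.17 rad and linear speed of long_pin below 0.03 m/s and distance of short_pin from where it was at the start of the episode below 0.03 m); the robot touches nothing.
It fails at once if the short pin is moved more than 30 mm from its place in the block (distance of short_pin from where it was at the start of the episode above 0.03 m).
It also fails if it takes over 42 s, if anything falls off the work surface, if the arm or the gripper's body presses on something with over 40 N, if the wrist force passes 120 N, or if a joint passes its speed limit or range.

## Working session

There is one attempt and no reset: what is moved stays moved. The work goes in short steps, Python scripts to look and compute and a tool call to move; the robot and the scene stay as the last step left them, time stands still between calls to the robot, and variables do not carry over. Pictures are saved under pics/ and viewed, and the job is handed in when it is done.

Besides the shell and the picture viewer there is one more tool, called after ">>>" as name(argument=value, ...) on one line, values as JSON. play_rows: Moves the arm, as the interface text tells. Its arguments: {"type":"object","properties":{"deltas":{"type":"array"},"gripper":{"type":"number"},"force":{"type":"number"}},"required":["deltas"]}

```bash
mkdir -p pics; ls; python3 - <<'E'
from station import *
import cv2
print(sense()); print(grip_depth)
for n in ("scene","side","wrist"):
    m=camera_model(n); print(n,m)
    cv2.imwrite(f"pics/{n}0.png",snapshot(n)[:,:,::-1])
E
```

```text
pics
{'t': 0.0, 'q': array([-1.78512400e-01,  5.28450655e-01,  1.43391176e+00,  9.42138278e-06,
        1.18141131e+00, -1.78484232e-01]), 'qd': array([ 0.00116788,  0.00083313, -0.00056311, -0.00126518,  0.0005103 ,
        0.00047485]), 'tau': array([ 2.50220628e-04, -4.42344439e+01, -1.78024775e+01, -2.06930472e-04,
        8.36740597e-03,  2.24214921e-05]), 'tcp_pos': array([6.24276513e-01, 1.54882311e-04, 2.30340150e-01]), 'tool_rot': array([-0.50042902,  0.50064282, -0.49937247,  0.4995545 ]), 'force': array([ 0.48299983, -0.3350858 , -0.40884008]), 'ft_torque': array([-0.06029553, -0.07153068,  0.01505925]), 'finger_gap': 0.9980892543003194}
0.0187
scene {'fx': 408.4261322339814, 'fy': 408.4261322339814, 'cx': 278.15341996698265, 'cy': 204.77160312333532, 'distortion': array([-0.05718305,  0.        ,  0.        ,  0.        ,  0.        ]), 'camera_from_world': array([[-1.02251992e-01,  9.94746465e-01,  4.89909497e-03,
        -3.51258652e-04],
       [-6.47023596e-01, -7.02480274e-02,  7.59227029e-01,
         2.80772756e-01],
       [ 7.55582554e-01,  7.44626461e-02,  6.508
[... 448 characters left out ...]
, -0.31485709],
       [-0.48941131, -0.56211398,  0.66671167, -0.5374275 ],
       [ 0.        ,  0.        ,  0.        ,  1.        ]])}
wrist {'fx': 369.77221335915823, 'fy': 369.77221335915823, 'cx': 273.94383622041084, 'cy': 208.7424354222494, 'distortion': array([-0.05048652,  0.        ,  0.        ,  0.        ,  0.        ]), 'camera_from_world': array([[ 9.99996779e-01,  6.99477930e-04, -2.43965102e-03,
        -6.23334793e-01],
       [-1.31800673e-03,  9.64610236e-01, -2.63676610e-01,
         3.51060169e-02],
       [ 2.16887638e-03,  2.63678976e-01,  9.64608052e-01,
        -3.79464150e-01],
       [ 0.00000000e+00,  0.00000000e+00,  0.00000000e+00,
         1.00000000e+00]])}
```

View pics/scene0.png

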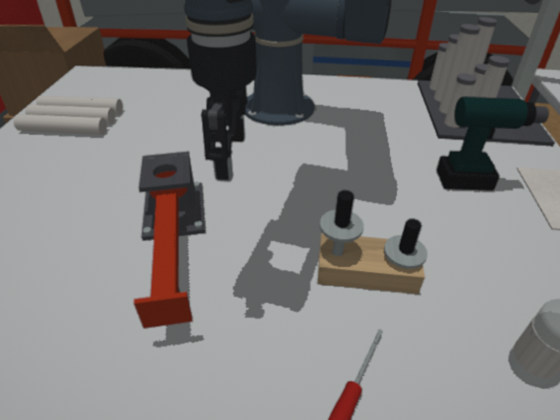

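View pics/side0.png

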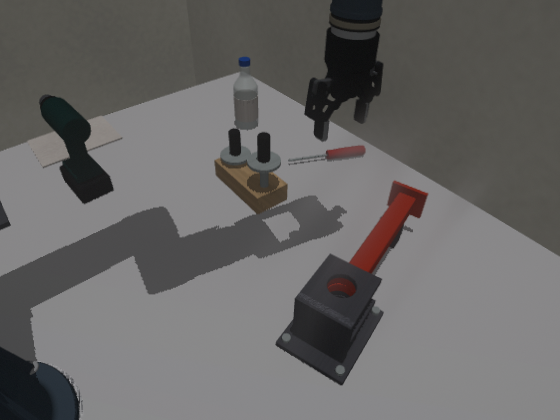

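View pics/wrist0.png

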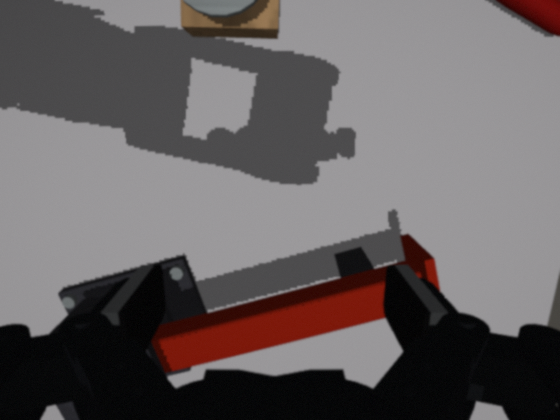

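Scene picture: hole near (165,171), long pin's grip (345,208) with its collar at (341,224), short pin's grip (411,236). Side picture: hole (342,287), long pin's collar (264,160). Next I measure these with colour masks.

```bash
cat > h.py <<'E'
import numpy as np, cv2
from station import *
def ray(m,u,v):
    K=np.array([[m['fx'],0,m['cx']],[0,m['fy'],m['cy']],[0,0,1]])
    p=cv2.undistortPoints(np.array([[[u,v]]],float),K,m['distortion'])[0,0]
    T=m['camera_from_world'];R=T[:3,:3];c=-R.T@T[:3,3]
    d=R.T@np.array([p[0],-p[1],-1]);return c,d
def plane(m,u,v,z):
    c,d=ray(m,u,v);return c+d*(z-c[2])/d[2]
def two(a,b):
    (c1,d1),(c2,d2)=a,b
    s=np.linalg.lstsq(np.c_[d1,-d2],c2-c1,rcond=None)[0]
    p,q=c1+s[0]*d1,c2+s[1]*d2;return (p+q)/2,np.linalg.norm(p-q)
def contour_plane(m,cnt,z): # contour pixels -> plane, fit circle by enclosing
    P=np.array([plane(m,u,v,z)[:2] for u,v in cnt.reshape(-1,2)],np.float32)
    return P
def proj(m,p):
    T=m['camera_from_world'];q=T[:3,:3]@p+T[:3,3];K=np.array([[m['fx'],0,m['cx']],[0,m['fy'],m['cy']],[0,0,1]])
    return cv2.projectPoints(np.array([[q[0],-q[1],-q[2]]]),np.zeros(3),np.zeros(3),K,m['distortion'])[0].ravel()
E
python3 - <<'E'
from h import *
for n,boxes in (("scene",((310,180,440,275),(130,145,205,245))),("side",((205,120,300,215),(275,245,390,375)))):
    im=cv2.imread(f"pics/{n}0.png")
    for i,(a,b,c,d) in enumerate(boxes):
        s=min(800/(c-a),600/(d-b)); cv2.imwrite(f"pics/c_{n}{i}.png",cv2.resize(im[b:d,a:c],None,fx=5,fy=5,interpolation=cv2.INTER_NEAREST)[:600,:800])
    hsv=cv2.cvtColor(im,cv2.COLOR_BGR2HSV)
    for (u,v) in {"scene":[(330,228),(395,254),(150,175),(165,171),(165,178),(345,208)],"side":[(252,162),(225,156),(342,287),(325,285),(264,145),(255,190)]}[n]: print(n,u,v,hsv[v,u],im[v,u])
E
```

```text
scene 330 228 [ 90  13 133] [133 133 126]
scene 395 254 [ 86  13 133] [132 133 126]
scene 150 175 [114  18  69] [69 65 64]
scene 165 171 [  1 113  61] [34 35 61]
scene 165 178 [175  44  69] [59 57 69]
scene 345 208 [ 0  0 17] [17 17 17]
side 252 162 [ 84  12 106] [105 106 101]
side 225 156 [ 90  12 108] [108 108 103]
side 342 287 [  2 144  71] [31 34 71]
side 325 285 [130  13  59] [59 56 57]
side 264 145 [ 0  0 27] [27 27 27]
side 255 190 [16 82 65] [44 55 65]
```

View pics/c_scene0.png

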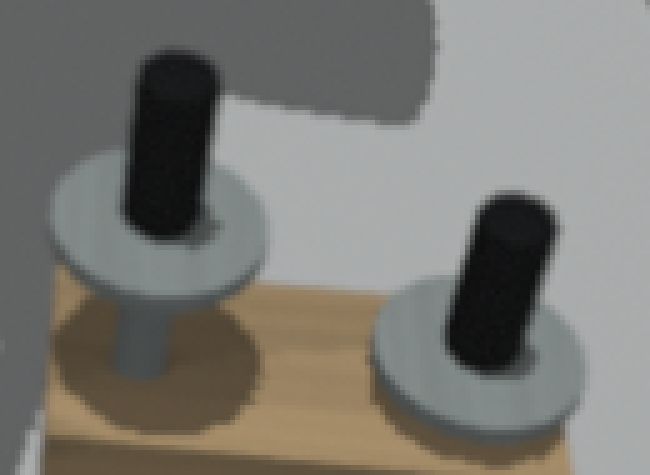

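View pics/c_scene1.png

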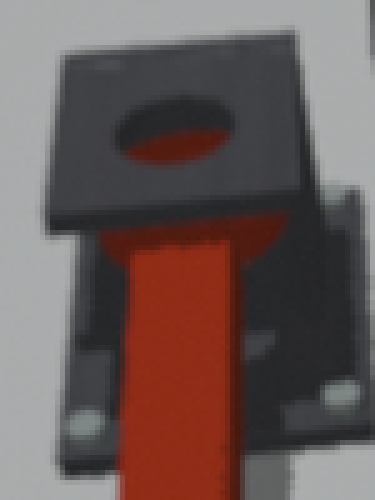

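View pics/c_side0.png

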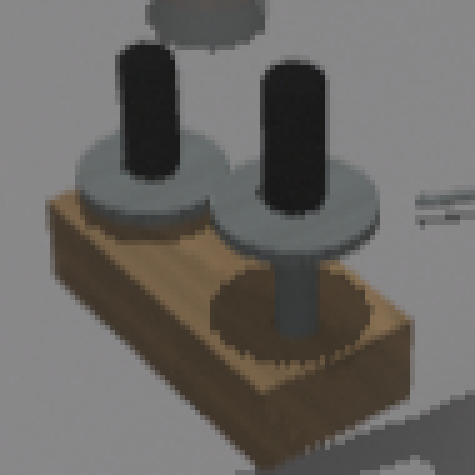

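View pics/c_side1.png

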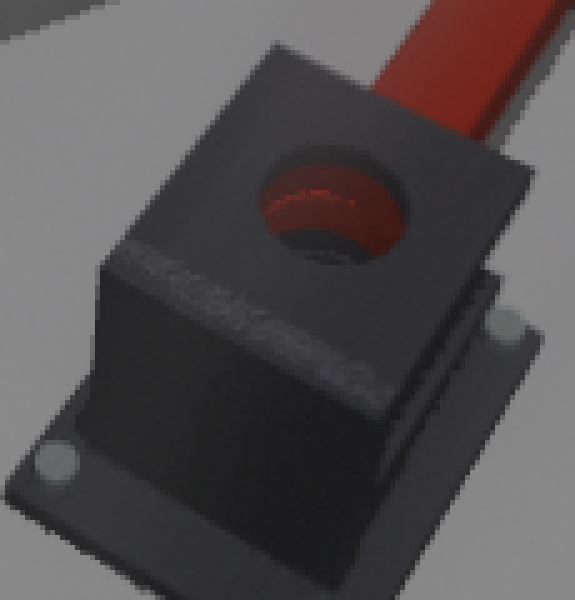

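The crops show the hole's rim at about (164.9,171.0) in scene and (342,286) in side. The long pin's grip top is at (346,194.7) in scene and (263.8,135.5) in side.

```bash
python3 - <<'E'
from h import *
S,D=camera_model("scene"),camera_model("side")
def biggest(mask): 
    c,_=cv2.findContours(mask,cv2.RETR_EXTERNAL,cv2.CHAIN_APPROX_NONE); return max(c,key=cv2.contourArea)
hints={"scene":((310,180,375,243),(375,210,440,270),(148,160,182,182)),"side":((245,122,285,174),(218,122,252,168),(322,270,362,302))}
grip={}
for n,m in (("scene",S),("side",D)):
    im=cv2.imread(f"pics/{n}0.png");hsv=cv2.cvtColor(im,cv2.COLOR_BGR2HSV)
    for i,z in ((0,.108),(1,.063)):
        a,b,c,d=hints[n][i]
        sub=hsv[b:d,a:c]
        dark=((sub[...,2]<45)).astype(np.uint8)
        g=biggest(dark).reshape(-1,2)+[a,b]
        lo=hsv[b:d,a:c]
        collar=((sub[...,0]>75)&(sub[...,0]<105)&(sub[...,1]>6)&(sub[...,1]<30)&(sub[...,2]>80)).astype(np.uint8)|dark
        collar=cv2.morphologyEx(collar,cv2.MORPH_OPEN,np.ones((3,3),np.uint8))
        k=biggest(collar).reshape(-1,2)+[a,b]
        # grip top: topmost point
        x0,y0,w,h=cv2.boundingRect(g.astype(np.int32))
        top=g[g[:,1]<=y0+1].mean(0)
        mid=g.mean(0); grip[n,i]=top
        # circle fit on collar upper-face pixels
        P=contour_plane(m,k,z)
        cc,r=np.median(P,0),0
        x=None
        w_=np.ones(len(P),bool)
        for _ in range(8):
            A=np.c_[2*P,np.ones(len(P))][w_];s=np.linalg.lstsq(A,(P[w_]**2).sum(1),rcond=None)[0]
            cc=s[:2];r=np.sqrt(s[2]+cc@cc); e=np.abs(np.linalg.norm(P-cc,axis=1)-r); w_=e<max(.002,np.median(e)*1.5)
        print(n,i,"collar",cc,r,w_.sum(),"griptop",top,"grip box",x0,y0,w,h)
    u,v={"scene":(164.9,171.0),"side":(342,286)}[n]
    print(n,"hole",plane(m,u,v,.11), "griptop plane",plane(m,*{"scene":(346,194.7),"side":(263.8,135.5)}[n],.168))
print("hole2",two(ray(S,164.9,171),ray(D,342,286)))
print("griptop2",two(ray(S,346,194.7),ray(D,263.8,135.5)))
print("short griptop2",two(ray(S,413.2,223),ray(D,234.5,130.5)))
E
```

```text
scene 0 collar [0.58956803 0.16039128] 0.03556210484895941 94 griptop [345.         191.36363636] grip box 335 191 19 37
scene 1 collar [0.59323427 0.27051748] 0.034662140198454365 85 griptop [412.5 220.3] grip box 400 220 20 34
scene hole [ 0.48424019 -0.16018997  0.11      ] griptop plane [0.59034608 0.16174144 0.168     ]
side 0 collar [0.6009753  0.16972928] 0.0471161098674247 82 griptop [263.5 133.2] grip box 258 133 12 30
side 1 collar [0.60903573 0.26601964] 0.04597651213881413 82 griptop [234.         129.22222222] grip box 229 129 12 27
side hole [ 0.47991177 -0.16490033  0.11      ] griptop plane [0.58501451 0.15588401 0.168     ]
hole2 (array([ 0.48123373, -0.16270482,  0.10726247]), np.float64(0.0020839662296933043))
griptop2 (array([0.58801138, 0.16119003, 0.1651199 ]), np.float64(0.0023470969990989307))
short griptop2 (array([0.59199645, 0.27004759, 0.12195622]), np.float64(0.0013742530320330821))
```

```bash
python3 - <<'E'
from h import *
from scipy.spatial.transform import Rotation as R
print(R.from_quat(sense()['tool_rot']).as_matrix().round(3))
E
```

```text
[[-0.    -0.002  1.   ]
 [-1.     0.    -0.   ]
 [-0.    -1.    -0.002]]
```

>>> play_rows(deltas=[[-0.02,0,-0.005,0,0,0],[-0.05,0,-0.012,0,0,0],[-0.08,0,-0.02,0,0,0],[-0.11,0,-0.028,0,0,0],[-0.14,0,-0.034,0,0,0],[-0.155,0,-0.036,0,0,0],[-0.16,0,-0.036,0,0,0],[-0.16,0,-0.036,0,0,0],[-0.16,0,-0.036,0,0,0]], gripper=0.0854)

```text
t: 1.05
tcp_pos: [0.5895, 0.1589, 0.2312]
tool_rot: [0.5, -0.5, 0.5, -0.5]
force: [0.3, -0.8, -1.0]
finger_gap: 1.001
```

```bash
python3 - <<'E'
from h import *
s=sense();print(s['t'],s['tcp_pos'],s['tool_rot'])
m=camera_model("wrist");cv2.imwrite("pics/w1.png",snapshot("wrist")[:,:,::-1])
for p in ([.5885,.160,.168],[.5885,.160,.108],[.592,.270,.123]):print(proj(m,np.array(p)))
E
```

```text
1.05 [0.58949103 0.15893901 0.23121793] [ 0.49987351 -0.50001062  0.50043706 -0.4996785 ]
[273.10168013 223.38391401]
[273.30822933 198.89341352]
[278.70622115  35.39649568]
```

View pics/w1.png

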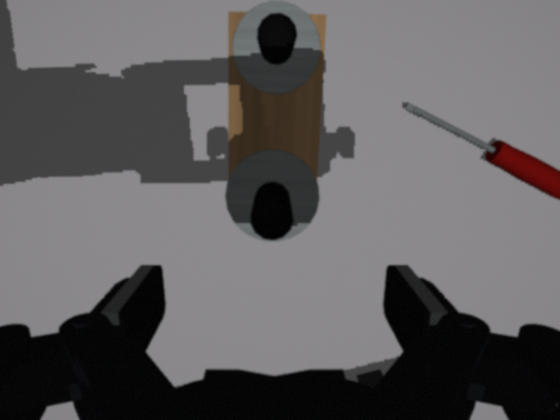

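Wrist view: the long pin's collar is centred at (272,195.5) and its grip top at about (271.5,220). The short pin is upright at (277,47). All of this agrees with the earlier measurements to within 3 mm.

```bash
python3 - <<'E'
from h import *
m=camera_model("wrist")
print(plane(m,272,195.5,.108),plane(m,277,47.5,.063), plane(m,225,195.5,.108)-plane(m,319,195.5,.108))
print(plane(m,271.5,220,.168))
E
```

```text
[0.58752272 0.16242848 0.108     ] [0.59141866 0.2715191  0.063     ] [-6.96266170e-02  3.96727981e-05  0.00000000e+00]
[0.58755936 0.16190611 0.168     ]
```

>>> play_rows(deltas=[[-0.003,0.01,-0.002,0,0,0],[-0.003,0.03,-0.002,0,0,0],[-0.003,0.05,-0.002,0,0,0],[-0.003,0.07,-0.002,0,0,0],[-0.003,0.09,-0.002,0,0,0],[-0.003,0.1,-0.002,0,0,0],[-0.003,0.105,-0.002,0,0,0],[-0.003,0.105,-0.002,0,0,0],[-0.003,0.105,-0.002,0,0,0]])

```text
t: 2.0
tcp_pos: [0.5876, 0.163, 0.127]
tool_rot: [0.5, -0.5, 0.5, -0.5]
force: [0.5, -0.5, 1.1]
finger_gap: 1.004
```

>>> play_rows(deltas=[[0,0,0,0,0,0],[0,0,0,0,0,0],[0,0,0,0,0,0],[0,0,0,0,0,0],[0,0,0,0,0,0],[0,0,0,0,0,0],[0,0,0,0,0,0],[0,0,0,0,0,0],[0,0,0,0,0,0],[0,0,0,0,0,0]], gripper=0.01, force=60)

```text
t: 3.0
tcp_pos: [0.5873, 0.1631, 0.1268]
tool_rot: [-0.5, 0.5, -0.5, 0.5]
force: [-0.7, 0.0, 5.9]
finger_gap: 0.287
```

```bash
python3 - <<'E'
from h import *
s=sense();print(s['t'],s['tcp_pos'],s['finger_gap'],s['force'])
cv2.imwrite("pics/s2.png",snapshot("side")[90:300,180:460,::-1].repeat(2,0).repeat(2,1))
E
```

```text
3.0 [0.5872932  0.16308874 0.12682514] 0.2873917158389182 [-0.71170354  0.03654024  5.93246174]
```

View pics/s2.png

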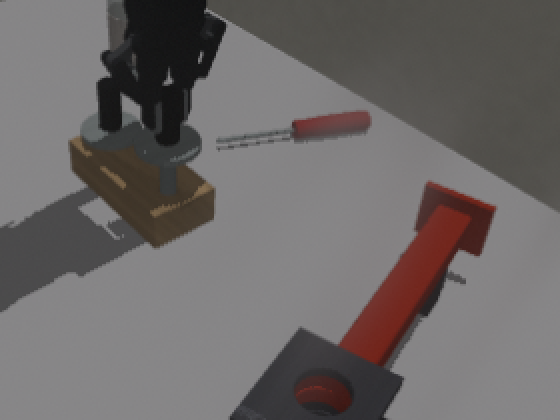

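The fingers stopped at about 24.5 mm on the 26 mm grip, and the pin is still upright. I'll lift straight up.

>>> play_rows(deltas=[[0,-0.005,0,0,0,0],[0,-0.015,0,0,0,0],[0,-0.03,0,0,0,0],[0,-0.05,0,0,0,0],[0,-0.07,0,0,0,0],[0,-0.09,0,0,0,0],[0,-0.11,0,0,0,0],[0,-0.13,0,0,0,0],[0,-0.145,0,0,0,0],[0,-0.15,0,0,0,0],[0,-0.15,0,0,0,0]])

```text
t: 4.15
tcp_pos: [0.5867, 0.163, 0.2765]
tool_rot: [-0.5, 0.5, -0.5, 0.5]
force: [0.3, -0.2, -5.5]
finger_gap: 0.287
```

```bash
python3 - <<'E'
from h import *
s=sense();print(s['t'],s['tcp_pos'],s['finger_gap'],s['force'])
cv2.imwrite("pics/s3.png",snapshot("side")[40:250,180:460,::-1].repeat(2,0).repeat(2,1))
cv2.imwrite("pics/sc3.png",snapshot("scene")[:,:,::-1])
E
```

```text
4.15 [0.58669024 0.16304081 0.27649031] 0.2870153321944945 [ 0.3199781  -0.18943352 -5.45971143]
```

View pics/s3.png

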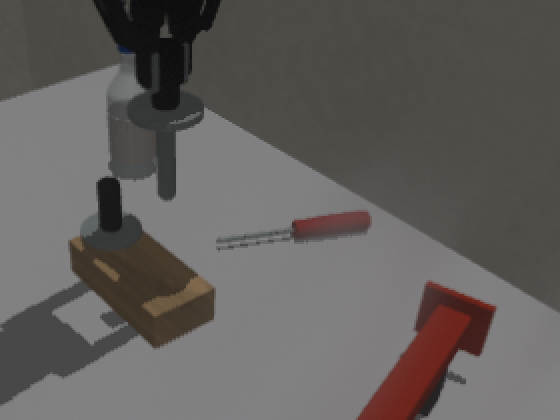

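View pics/sc3.png

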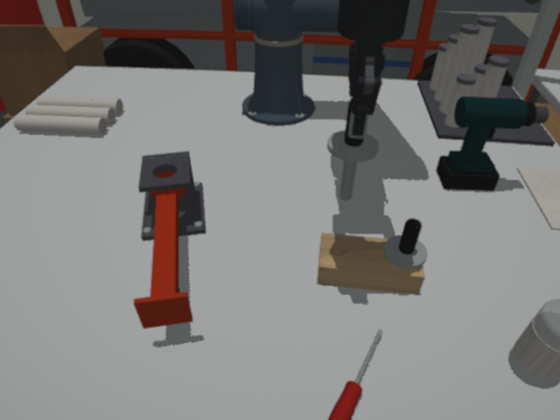

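The side and scene views show the pin held upright and clear of the block, with the short pin still standing. I'll carry it over the hole now.

>>> play_rows(deltas=[[0.01,0,-0.003,0,0,0],[0.03,0,-0.01,0,0,0],[0.06,0,-0.02,0,0,0],[0.095,0,-0.031,0,0,0],[0.13,0,-0.042,0,0,0],[0.165,0,-0.053,0,0,0],[0.2,0,-0.065,0,0,0],[0.235,0,-0.076,0,0,0],[0.27,0,-0.088,0,0,0],[0.3,0,-0.098,0,0,0],[0.316,0,-0.103,0,0,0],[0.323,0,-0.105,0,0,0]])

```text
t: 5.45
tcp_pos: [0.4806, -0.1619, 0.2757]
tool_rot: [-0.5, 0.501, -0.5, 0.499]
force: [0.8, 0.3, -4.5]
finger_gap: 0.289
```

>>> play_rows(deltas=[[0,0,0,0,0,0],[0,0,0,0,0,0],[0,0,0,0,0,0]])

```text
t: 5.75
tcp_pos: [0.482, -0.1589, 0.2761]
tool_rot: [-0.5, 0.5, -0.499, 0.5]
force: [0.4, 0.1, -5.1]
finger_gap: 0.289
```

```bash
python3 - <<'E'
from h import *
s=sense();print(s['t'],s['tcp_pos'],s['tool_rot'],s['finger_gap'],s['force'])
for n in("side","scene"):
    m=camera_model(n)
    t=s['tcp_pos']
    for z in (.160,.110): print(n,z,proj(m,np.array([t[0],t[1],z])))
a,b,c,d=260,120,400,310
cv2.imwrite("pics/s4.png",cv2.resize(snapshot("side")[b:d,a:c,::-1],None,fx=3,fy=3))
a,b,c,d=100,60,240,250
cv2.imwrite("pics/sc4.png",cv2.resize(snapshot("scene")[b:d,a:c,::-1],None,fx=3,fy=3))
cv2.imwrite("pics/w4.png",snapshot("wrist")[:,:,::-1])
E
```

```text
5.75 [ 0.48201036 -0.15887033  0.27613676] [-0.50026462  0.49994648 -0.49938338  0.5004049 ] 0.2894986891501785 [ 0.37137379  0.05470584 -5.05945753]
side 0.16 [344.2301402  260.74943982]
side 0.11 [340.06694258 282.7346787 ]
scene 0.16 [161.15259881 147.34991518]
scene 0.11 [165.96614529 170.33787274]
```

View pics/s4.png

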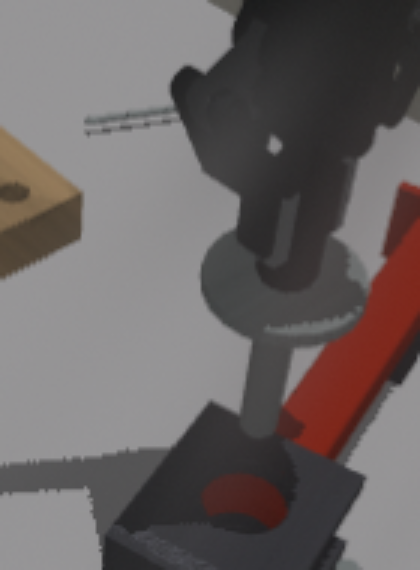

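View pics/sc4.png

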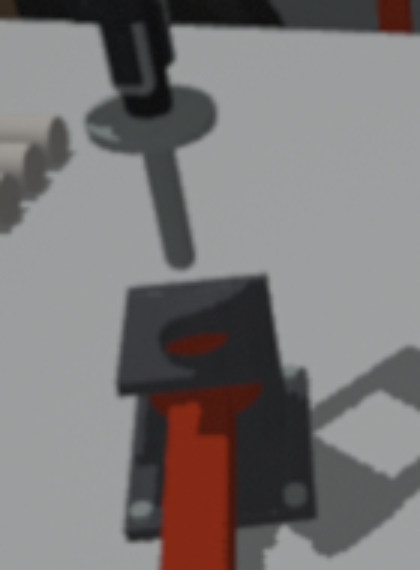

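View pics/w4.png

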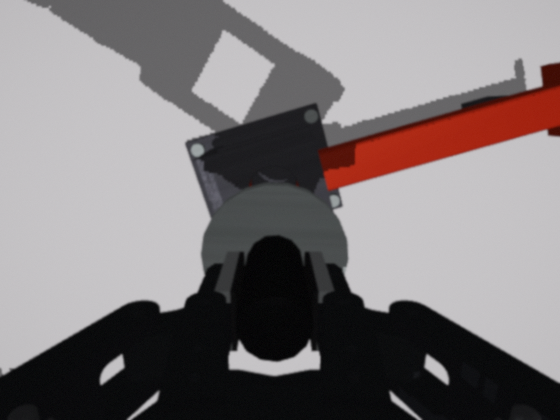

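The pin hangs upright over the jaw. Its foot is at about (160,146.7) in scene and (346.4,262.5) in side. I'll compare foot and hole within each camera, which cancels the calibration bias.

```bash
python3 - <<'E'
from h import *
S,D=camera_model("scene"),camera_model("side")
f=two(ray(S,160,146.7),ray(D,346.4,262.5));print(f)
for m,a,b in((S,(160,146.7),(164.9,171)),(D,(346.4,262.5),(342,286))):
    print((plane(m,*b,.11)-plane(m,*a,.159))[:2])
E
```

```text
(array([ 0.48137634, -0.16221437,  0.16036103]), np.float64(0.0021394261596333064))
[0.00558854 0.0021027 ]
[-0.00286258 -0.00238232]
```

By two-view triangulation the foot is within 1 mm of the hole's axis, so I'll lower it.

>>> play_rows(deltas=[[0,0.01,0,0,0,0],[0,0.025,0,0,0,0],[0,0.04,0,0,0,0],[0,0.05,0,0,0,0],[0,0.06,0,0,0,0],[0,0.07,0,0,0,0],[0,0.08,0,0,0,0],[0,0.085,0,0,0,0],[0,0.085,0,0,0,0]])

```text
t: 6.8
tcp_pos: [0.4816, -0.1598, 0.1905]
tool_rot: [-0.5, 0.501, -0.499, 0.5]
force: [0.6, 0.0, -4.7]
finger_gap: 0.29
```

```bash
python3 - <<'E'
from h import *
s=sense();print(s['t'],s['tcp_pos'],s['finger_gap'],s['force'],s['ft_torque'])
a,b,c,d=260,120,400,310
A=cv2.resize(snapshot("side")[b:d,a:c,::-1],None,fx=2.8,fy=2.8)
a,b,c,d=100,60,240,250
B=cv2.resize(snapshot("scene")[b:d,a:c,::-1],None,fx=2.8,fy=2.8)
cv2.imwrite("pics/s5.png",np.hstack([A,B]))
E
```

```text
6.8 [ 0.48157837 -0.15975866  0.19050196] 0.2899305980237209 [ 0.64005397  0.04978098 -4.74510377] [-0.01638241 -0.01639517 -0.01147132]
```

View pics/s5.png

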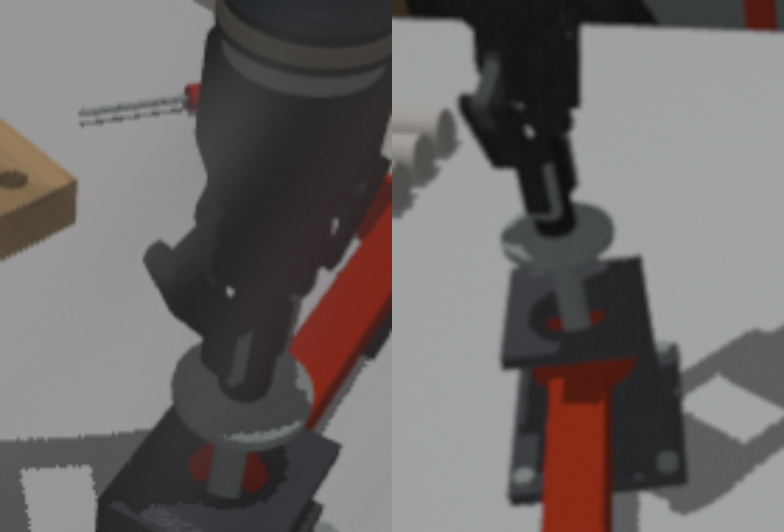

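The shank is inside the hole and central in both views, with no contact forces. I'll continue to just above seating.

>>> play_rows(deltas=[[0,0.008,0,0,0,0],[0,0.018,0,0,0,0],[0,0.028,0,0,0,0],[0,0.036,0,0,0,0],[0,0.043,0,0,0,0],[0,0.049,0,0,0,0],[0,0.051,0,0,0,0],[0,0.051,0,0,0,0]])

```text
t: 7.7
tcp_pos: [0.4819, -0.1599, 0.1399]
tool_rot: [-0.5, 0.5, -0.5, 0.5]
force: [-0.4, 0.8, -4.7]
finger_gap: 0.286
```

>>> play_rows(deltas=[[0,0.001,0,0,0,0],[0,0.002,0,0,0,0],[0,0.002,0,0,0,0]])

```text
t: 8.0
tcp_pos: [0.4821, -0.16, 0.1385]
tool_rot: [0.5, -0.5, 0.5, -0.5]
force: [-0.2, -0.5, -5.2]
finger_gap: 0.286
```

>>> play_rows(deltas=[[0,0.001,0,0,0,0],[0,0.001,0,0,0,0],[0,0.002,0,0,0,0],[0,0.002,0,0,0,0]])

```text
t: 8.4
tcp_pos: [0.4821, -0.16, 0.1369]
tool_rot: [0.5, -0.5, 0.5, -0.5]
force: [-1.3, 0.9, 1.2]
finger_gap: 0.289
```

The weight has come off the wrist (−5 N to +1 N) at the expected height, so the collar is seated. I'll release, then rise.

>>> play_rows(deltas=[[0,0,0,0,0,0],[0,0,0,0,0,0],[0,0,0,0,0,0],[0,0,0,0,0,0],[0,0,0,0,0,0],[0,0,0,0,0,0],[0,0,0,0,0,0],[0,0,0,0,0,0]], gripper=0.0854)

```text
t: 9.2
tcp_pos: [0.482, -0.16, 0.1363]
tool_rot: [-0.5, 0.5, -0.5, 0.5]
force: [-0.2, -1.0, 0.3]
finger_gap: 1.001
```

>>> play_rows(deltas=[[0,-0.01,0,0,0,0],[0,-0.03,0,0,0,0],[0,-0.05,0,0,0,0],[0,-0.075,0,0,0,0],[0,-0.1,0,0,0,0],[0,-0.125,0,0,0,0],[0,-0.145,0,0,0,0],[0,-0.15,0,0,0,0],[0,-0.15,0,0,0,0]])

```text
t: 10.1
tcp_pos: [0.4822, -0.1601, 0.2873]
tool_rot: [0.5, -0.499, 0.501, -0.5]
force: [-0.4, 0.3, -0.4]
finger_gap: 0.998
```

```bash
python3 - <<'E'
from h import *
s=sense();print(s['t'],s['tcp_pos'],s['finger_gap'],s['force'])
A=cv2.resize(snapshot("side")[100:370,200:420,::-1],None,fx=1.8,fy=1.8)
B=cv2.resize(snapshot("scene")[100:300,100:440,::-1],None,fx=2.3,fy=2.3)
cv2.imwrite("pics/s6.png",A);cv2.imwrite("pics/sc6.png",B)
E
```

```text
10.1 [ 0.48223844 -0.16009884  0.28730877] 0.9977874005425154 [-0.3738493   0.30575521 -0.40851751]
```

View pics/s6.png

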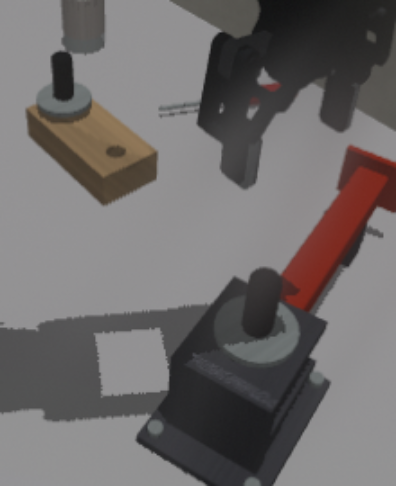

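View pics/sc6.png

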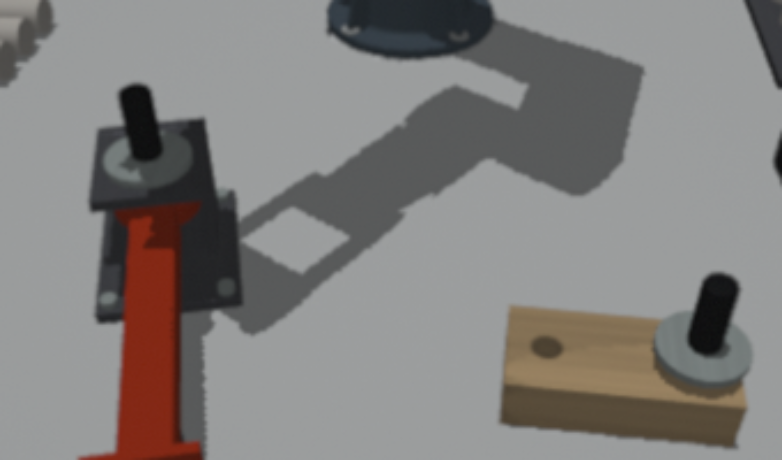

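The collar lies flat on the jaw plate: its centre is at about (147,159) in the scene crop, which is (164,169) in the full picture and over the hole. The pin is upright, the short pin is untouched, and the gripper is well clear. I'm handing the job in.

```bash
python3 -c "
from station import *
print(sign_off())"
```

```text
the job is handed in; nothing more can be done
None
```

The long pin is through the jaw and the eye with its collar flat on the upper plate, and I handed the job in at about 10.2 s. I took it from the block by its grip and kept hold of it until the collar was seated. Then I opened the gripper and rose 150 mm clear.

- **Alignment:** Before lowering, the two-view measurement put the foot within about 1 mm of the hole's axis. Taken one at a time with assumed heights, the scene and side cameras each put the foot up to 6 mm off the axis, in opposite directions. That was still well inside the 13 mm of clearance.
- **Seating:** The wrist force went from −5 N to +1 N at TCP height 0.137 m; about 0.136 m was expected. That indicates the collar was carrying the pin's weight.
- **After release:** The last pictures show the pin upright over the hole, the short pin still in its well and the gripper touching nothing. I judged these by eye and took no final numeric measurement of depth or tilt.

No check failed.

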